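Latch the plywood paint case

TASK

Shut the small front door of the plywood carrying case and latch it: lift the door's pivoting steel latch bar by its thumb tab, carry it over the striker lip as the door comes home, and let it down fully into the catch behind the lip, so that the door stays shut by itself. Work gently at the catch, never with more than about 15 N on it, and leave the other things on the table and on the case where they are.

Things in the scene. Friction and masses are not known exactly. Their poses are not given: they have to be found in the camera images.
- case: closed plywood carrying case, fixed, 180 (x) by 300 (y) by 118 mm high; origin at the centre of its underside. Its front (own -x, robot side) has a 234 mm wide, 96 mm high, 12 mm thick door at the +y end and a 60 mm wide fixed stile at the -y end that carries the catch. Shut, the door's outer face is at own x = -90 mm.
- hinge (a point): foot of the door's upright hinge line, at the table's surface, in the plane of the door's outer face; 90 mm to -x and 150 mm to +y of the case's origin, axes as the case. Near shut, a spring buffer inside pushes the door open: 2 to 3 N felt at the catch, 2.5 to 4.5 N at the tab, growing inwards.
- door (a joint): door angle, rad: 0 nominally shut, growing as it opens towards the robot, clockwise seen from above; range -0.08 to 1.2, starts 0.3 to 0.6. A little stiff, stays where left, except that the buffer pushes it open again from below about 0.075 rad. Properly latched it rests anywhere from about -0.035 to 0.045, as the catch sits.
- latch (a joint): angle of the latch bar on the door, rad: 0 level (lying on the catch's floor), growing as its free end is lifted, stop at 0.7; hangs on a stop at -0.05 while the door is open. It turns freely and falls under its own weight (0.12 to 0.2 kg).
- pivot (a point): pivot of the latch bar, in the bar's middle, 100 mm over the table, 20 mm out from the door's outer face, 100 mm from the hinge line. Axes turn with the bar: -y along the bar to its free end, x along the door's normal into the case (the pivot axis), z along the tab. The steel bar is 8 mm thick, 18 mm high and reaches 190 mm from the pivot past the door's edge.
- tab (a point): grip point on the bar's upright steel thumb tab, 90 mm from the pivot along the bar and 58 mm above the bar's middle line (158 mm over the table with the bar level). Axes as the pivot. The tab is 12 mm thick along x, 20 mm wide along y, ends 22 mm above this point and is free on both sides down to the case's top, 40 mm below. Pinch from above across the 12 mm.
- catch: steel catch on the stile, 268 mm from the hinge line, 168 mm from the pivot. Origin: nominal middle of its slot, on the slot's floor, 91 mm over the table; axes as the case. From the robot's side inwards: striker lip 6 mm thick, 16 mm high; slot 11 mm wide; back plate 4 mm thick, rising 54 mm above the floor. All are 20 mm long in y. The bar clears the lip from 0.11 rad.
- catch_top (a point): nominal middle of the back plate's top edge, 54 mm above and 7.5 mm inward (+x) of the catch's origin. Lip, slot and back plate are one piece clamped through slotted holes: truly up to 10 mm nearer the robot or further in than told here, so find it by feel: with the bar up 0.15 to 0.3 rad it passes the lip and meets the back plate. Letting it down may take a light push.
- paint_pot: small white lidded pot, 44 mm wide, 38 mm high, standing on top of the case at the back; origin under its middle; leave alone
- glue_bottle: glass bottle, 52 mm wide, 100 mm high, standing on the table beside the catch end of the case; origin under its middle; leave alone
- cup: red-brown plastic cup, 72 mm wide, 85 mm high, standing near the hinge end of the case; origin under its middle; leave alone
- pliers: small pliers lying on the table, 150 mm long; leave alone
- brush: paint brush lying on the table, 170 mm long; leave alone
- glue_tube: glue tube lying on the table, 90 mm long, 20 mm thick; leave alone

How it is judged:
On the way, in this order (a step that is already met when the one before it is completed fails the run):
1. the bar is lifted above the lip with the door home (value of joint latch above 0.1 rad and value of joint door below 0.055 rad), for 0.1 s.
2. the bar is down in the catch (value of joint latch between -0.03 and 0.03 rad and value of joint door below 0.055 rad), for 0.2 s.
At the end, for the whole second after the job is handed in: The door is shut (angle under 0.055 rad) and the bar lies level on the floor of the catch behind the lip (within 0.03 rad), both at rest and held by the catch alone (all of step 2 and velocity of joint door between -0.05 and 0.05 rad/s and velocity of joint latch between -0.1 and 0.1 rad/s); the robot touches nothing.
It fails at once if more than 15 N on the catch (contact force between catch and anything else above 15 N).
It fails at once if one of the other things is moved more than 3 cm (distance of any of paint_pot, glue_bottle, cup, pliers, brush, glue_tube from where it was at the start of the episode above 0.03 m).
It fails at once if the pot, the bottle or the cup is knocked over (angle between any of paint_pot, glue_bottle, cup's own z axis and vertical above 0.5 rad).
It also fails if it takes over 64 s, if anything falls off the work surface, if the arm or the gripper's body presses on something with over 40 N, if the wrist force passes 120 N, or if a joint passes its speed limit or range.

ROBOT

A 6-joint arm with a two-finger parallel gripper is mounted at the origin on the work surface. World frame = base frame: x ahead of the robot, y to its left, z up, the work surface at z = 0. Lengths are in m, angles in rad, forces in N, time in s.
With the tool pointing down it reaches from about 0.35 to 0.85 m from the base axis. Payload 8.1 kg.
Tool frame: the origin (TCP) lies midway between the tips of the shut fingers; the grasp point (between the pads) lies robot.grip_depth behind it (robot.grip_depth is the distance from the TCP to the grasp point, in m); z points along the fingers, y is the line along which they close (so a half turn about z gives the same grasp; the last joint's range is limited). The gripper opens to 93 mm and grips with 3 to 60 N. Pads are 15 mm wide; open, the fingers measure 128 mm over their backs; the gripper's body (75 mm by 188 mm) begins 65 mm behind the grasp point.
Start: joints at [1.104, 0.13, 1.488, -0, 1.523, -0.085], TCP at [0.224, 0.557, 0.219] pointing down, gripper open.
Joint ranges: [-2.96, 2.96], [-0.89, 2.26], [0.02, 2.5], [-1.34, 4.48], [0, 2.73], [-2.66, 2.66]. Speed limits (rad/s): [2.39, 2.39, 2.79, 3.14, 3.14, 3.14].

INTERFACE

Orientations are given as a rotation vector (axis times angle).
In Python, from plant import robot gives the robot as it stands.
- The arm moves only by the tool carry_out, never from a script. Its argument "rows" is a list of rows, each a list of 6 numbers: the shift along the tool's x, y, z in m, then the turn, a rotation vector about the tool's x, y, z in degrees. A call has 1 to 12 rows; each row is the pose to reach, as a shift and turn from the pose commanded when the call began, along the tool's axes at that moment; what a row does not reach only later rows make up. A row lasts 1/8 s, in which the tool goes at most 62.5 mm and 10.7 degrees, less where a joint would pass 70% of its speed; a pose out of reach is approached as far as the arm can. A call with a gripper value outside its range is refused whole. "jaw" is the closure in counts, from 0 (fully open) to 255 (shut), set as the call begins (left out, the last holds). The fingers move at their own pace and stop on an object; "force" is the grip in N (left out, the last holds). Time passes only in rows, so rows that repeat a pose let the fingers close. It gives the time, the measured TCP pose, the force, the opening and the grip force at its end, in the units of the state.
- robot.read_state(): the state, without advancing time (a new reading comes with each control period).
- robot.read_camera(name): name is "side" or "top"; returns the picture (420x560x3 uint8, red, green, blue); there is no depth.
- robot.camera_model(name): a dict with "fx", "fy", "cx", "cy" (pixels), "R" (3x3) and "t" (3): a world point X has camera coordinates R X + t. Camera axes: x right, y down, z forward; pixel columns grow to the right and rows downward; lengths in m; the calibration is good to about 2 mm. A picture is of the moment at which its call begins. camera_model takes no time and is no camera call.
- robot.close_job(): hands the job in; it is judged then, once.
Trained networks look in the newest picture that a camera, given by its name, has taken for a name from the list of things; names that differ only in an ending like _2 or _b are one class to them, and where a whole thing is asked for, a point or a joint stands for the part that bears it (a point fixed in the world has none). Each returns a list of dicts, best first, with "conf" (0 to 1); they miss things now and then, are a little off and sometimes report something else, mostly with a low value. They report only what shows in the picture. A call takes as long as a camera call.
- robot.outline_of(camera, target): "pixels" (420x560 bool, what is visible of it) and "pixel" ([column, row] in pixels, amid what is visible of it).
The state is a dict: "t": time; "q": joint angles; "dq": joint speeds; "joint_torque": joint torques, N m; "tool_pos": TCP position; "orientation": TCP orientation; "force": force on the tool from outside, world axes, zero at the start; "wrist_torque": the same for the moment, N m; "opening": finger opening in m; "gripper_force": force on a finger pad.
Only numpy, scipy, OpenCV 4.12 (cv2) and the standard library are available. Lean on these libraries where they do the work, as an engineer would, in place of code of your own. Each camera call takes 0.05 s, during which the arm holds its last target. There are 200 camera calls.

## Working session

There is one attempt and no reset: what is moved stays moved. The work goes in short steps, Python scripts to look and compute and a tool call to move; the robot and the scene stay as the last step left them, time stands still between calls to the robot, and variables do not carry over. Pictures are saved under pics/ and viewed, at most 10 in all, crops included, and the job is handed in when it is done.

Besides the shell and the picture viewer there is one more tool, called by a JSON object that holds its "name" and its "arguments", one argument or row to a line. carry_out: Moves the arm, as the interface text tells. Its arguments: {"type":"object","properties":{"rows":{"type":"array"},"jaw":{"type":"number"},"force":{"type":"number"}},"required":["rows"]}

```bash
ls; mkdir -p pics
python3 - <<'E'
from plant import robot
import cv2,numpy as np
for c in("side","top"):
    im=robot.read_camera(c); cv2.imwrite(f"pics/{c}0.png",im[:,:,::-1])
    m=robot.camera_model(c); print(c,m)
    for n in("case","latch","tab","door","catch"):
        for d in robot.outline_of(c,n)[:2]:
            p=d["pixels"]; ys,xs=np.nonzero(p); print(n,d["conf"],d["pixel"],len(xs),xs.min(),xs.max(),ys.min(),ys.max())
print(robot.read_state(),robot.grip_depth)
E
```

```text
pics
side {'fx': 468.4507170986076, 'fy': 468.4507170986076, 'cx': 286.4594481371506, 'cy': 206.67247739584226, 'R': array([[ 0.93017665, -0.36672685, -0.01681737],
       [-0.2708473 , -0.65461963, -0.70577254],
       [ 0.24781675,  0.66104807, -0.70823887]]), 't': array([-0.53476674,  0.21244856,  1.11840241])}
case 0.82 [333.6, 216.3] 10286 251 398 153 277
latch 0.85 [262.6, 211.8] 436 252 279 188 252
tab 0.91 [261.6, 210.6] 544 250 279 187 253
door 0.58 [331.2, 217.9] 10575 251 397 154 277
door 0.57 [275.6, 213.2] 1373 251 293 173 256
catch 0.6 [313.2, 245.2] 235 305 321 228 255
top {'fx': 543.5136786724638, 'fy': 543.5136786724638, 'cx': 272.17290293089127, 'cy': 205.685667167494, 'R': array([[-2.15682280e-02, -9.99767332e-01, -3.07050984e-04],
       [-9.95606331e-01,  2.15064511e-02, -9.11345474e-02],
       [ 9.11199469e-02, -1.65990879e-03, -9.95838541e-01]]), 't': array([-0.01204233,  0.59621839,  1.81418928])}
case 0.73 [279.0, 175.8] 5533 229 327 140 234
case 0.73 [147.1, 257.7] 459 136 159 242 291
latch 0.45 [274.9, 231.5] 121 250 299 212 248
tab 0.62 [273.8, 228.8] 226 249 300 211 249
door 0.8 [264.9, 218.7] 548 233 299 195 248
{'t': 0.6, 'q': array([ 1.10360888e+00,  1.30348531e-01,  1.48816849e+00, -2.26724582e-05,
        1.52298458e+00, -8.54035615e-02]), 'dq': array([-1.20212396e-03, -3.55670289e-04, -3.81967890e-04,  1.12335584e-03,
        4.85473442e-04,  7.70634371e-05]), 'joint_torque': array([-1.00127389e-03, -5.59410596e+01, -4.91789854e+01,  7.65344314e-02,
        2.30517983e-02, -7.43853047e-05]), 'tool_pos': array([0.22354827, 0.55683129, 0.21868331]), 'orientation': array([5.96058662e-01, 3.08448140e+00, 1.27890140e-04]), 'force': array([ 0.10139738,  0.00478005, -0.51454798]), 'wrist_torque': array([-0.00068493,  0.07971919,  0.01152255]), 'gripper_force': 0.0, 'opening': 0.09305995123256483} 0.0188
```

Run:
```python
import cv2
a=cv2.imread("pics/side0.png")[130:300,200:440];b=cv2.imread("pics/top0.png")[120:270,200:360]
cv2.imwrite("pics/sc.png",cv2.resize(a,None,fx=3.3,fy=3.3,interpolation=2));cv2.imwrite("pics/tc.png",cv2.resize(b,None,fx=4,fy=4,interpolation=2))
```

```text
(no output)
```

View pics/sc.png

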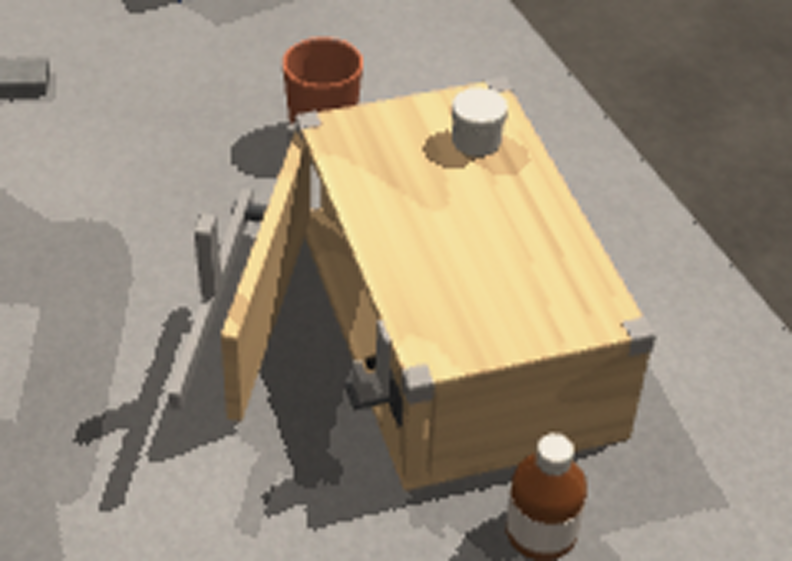

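View pics/tc.png

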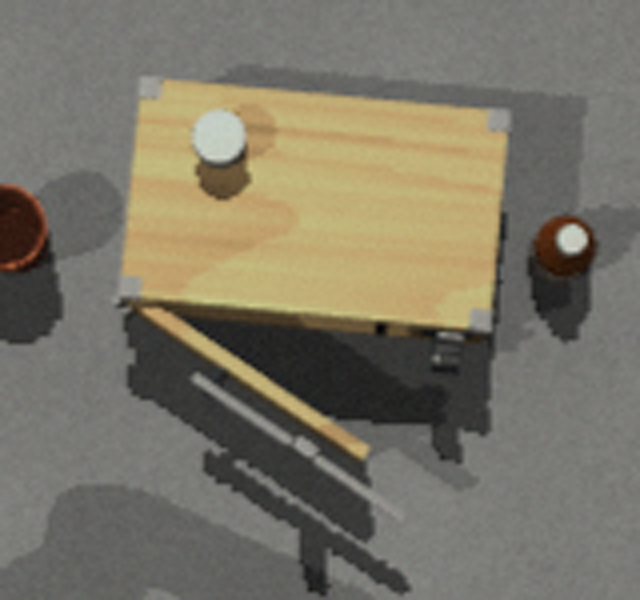

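```bash
cat > h.py <<'E'
import numpy as np, json
from scipy.optimize import least_squares
from scipy.spatial.transform import Rotation as Ro
from plant import robot
def proj(c,X):
    m=robot.camera_model(c); p=np.array(m["R"])@X+m["t"]; return np.array([m["fx"]*p[0]/p[2]+m["cx"],m["fy"]*p[1]/p[2]+m["cy"]])
def W(P,x,y,z):
    c,s=np.cos(P[2]),np.sin(P[2]); return np.array([P[0]+c*x-s*y,P[1]+s*x+c*y,z])
def bar(P,th,ph,a,h,n=.02):  # a along bar from pivot, h above bar middle
    d=.1+a*np.cos(ph)-h*np.sin(ph); z=.1+a*np.sin(ph)+h*np.cos(ph)
    return W(P,-.09-d*np.sin(th)-n*np.cos(th),.15-d*np.cos(th)+n*np.sin(th),z)
def door(P,th,d,n,z): return W(P,-.09-d*np.sin(th)-n*np.cos(th),.15-d*np.cos(th)+n*np.sin(th),z)
E
cat > fit.py <<'E'
from h import *
S=lambda x,y:np.array([200+x/3.3,130+y/3.3]); T=lambda x,y:np.array([200+x/4,120+y/4])
obs=[("top",T(122,302),'FL'),("top",T(142,78),'BL'),("top",T(510,112),'BR'),("top",T(490,332),'FR'),
("side",S(298,122),'FL'),("side",S(507,83),'BL'),("side",S(652,342),'BR'),("side",S(407,388),'FR'),
("top",T(306,446),'tab'),("side",S(206,217),'tab'),("top",T(403,518),'end'),("side",S(175,403),'end'),("top",T(362,457),'door')]
co=dict(FL=(-.09,.15),BL=(.09,.15),BR=(.09,-.15),FR=(-.09,-.15))
def pt(p,k):
    if k in co: return W(p,*co[k],.118)
    return bar(p,p[3],-.05,.09,.08) if k=='tab' else bar(p,p[3],-.05,.19,0) if k=='end' else door(p,p[3],.234,-.006,.107)
f=lambda p:np.concatenate([proj(c,pt(p,k))-u for c,u,k in obs])
r=least_squares(f,[.6,0,0,.45],loss='soft_l1'); p=r.x; print(p)
for o,e in zip(obs,f(p).reshape(-1,2)): print(o[0],o[2],e.round(1))
json.dump(list(p),open("P.json","w"))
print("tab",bar(p,p[3],-.05,.09,.058),"hinge",W(p,-.09,.15,0),"catch",W(p,-.09-.02,-.118,.091))
for t in (.3,.1,.03): print(bar(p,t,.2,.09,.058))
E
python3 fit.py
```

```text
[ 0.70028367 -0.05105798 -0.12622776  0.49147754]
top FL [-0.1 -2. ]
top BL [ 1.1 -0.6]
top BR [0.8 0.4]
top FR [0.5 0.2]
side FL [-0.5 -2.1]
side BL [-0.6 -1.5]
side BR [-0.  -1.7]
side FR [-0. -0.]
top tab [0.3 0.1]
side tab [-0.7  1.2]
top end [ 0.3 -0.2]
side end [-0.7 -0.9]
top door [ 1.  -1.4]
tab [ 0.50192417 -0.03649899  0.15342939] hinge [0.62988365 0.10907895 0.        ] catch [ 0.57630349 -0.15427094  0.091     ]
[ 0.53862529 -0.04352792  0.1747241 ]
[ 0.57076269 -0.05861618  0.1747241 ]
[ 0.58263655 -0.06234058  0.1747241 ]
```

```bash
cat >> h.py <<'E'
def cmd():
    try: return [np.array(a) for a in json.load(open("cmd.json"))]
    except FileNotFoundError:
        s=robot.read_state(); return [s["tool_pos"],s["orientation"]]
def applied(row):  # update commanded pose
    p,o=cmd(); R=Ro.from_rotvec(o); row=np.array(row,float)
    json.dump([list(p+R.apply(row[:3])),list((R*Ro.from_rotvec(np.deg2rad(row[3:]))).as_rotvec())],open("cmd.json","w"))
def tool(P,th,ph,up=0,dn=0):  # TCP pose gripping the tab; up along the tab, dn along inward normal
    g=bar(P,th,ph,.09,.058+up,.02-dn)
    eu=bar(P,th,ph,1,0)-bar(P,th,ph,0,0); ep=bar(P,th,ph,0,1)-bar(P,th,ph,0,0); en=np.cross(ep,eu)
    a=-th+P[2]; en=np.array([np.cos(a),np.sin(a),0]); z=-ep; x=np.cross(en,z)
    return g-ep*robot.grip_depth, Ro.from_matrix(np.c_[x,en,z])
def row(P,*a,**k):
    p,o=cmd(); R=Ro.from_rotvec(o); g,Rt=tool(P,*a,**k)
    r=np.r_[R.inv().apply(g-p),np.rad2deg((R.inv()*Rt).as_rotvec())]; return [float(v) for v in np.r_[r[:3].round(4),r[3:].round(1)]]
P=json.load(open("P.json")) if __import__("os").path.exists("P.json") else None
E
python3 -c "
from h import *
print(row(P,P[3],-.05,up=.07)); p,o=cmd(); print(p,o,tool(P,P[3],-.05)[1].as_matrix())"
```

```text
[-0.4788, -0.4494, 0.0141, -2.6, 2.0, 103.5]
[0.22354827 0.55683129 0.21868331] [5.96058662e-01 3.08448140e+00 1.27890140e-04] [[ 5.78442220e-01  8.15209613e-01  2.89462369e-02]
 [ 8.14190813e-01 -5.79166027e-01  4.07434992e-02]
 [ 4.99791693e-02 -3.12250226e-17 -9.98750260e-01]]
```

{"name": "carry_out", "arguments": {
  "rows": [
    [-0.04, -0.037, -0.03, 0, 0, 8.6],
    [-0.08, -0.075, -0.03, 0, 0, 17.2],
    [-0.12, -0.112, -0.03, 0, 0, 25.9],
    [-0.16, -0.15, -0.03, 0, 0, 34.5],
    [-0.2, -0.187, -0.03, 0, 0, 43],
    [-0.24, -0.225, -0.03, 0, 0, 51.7],
    [-0.28, -0.262, -0.03, 0, 0, 60.4],
    [-0.32, -0.3, -0.03, 0, 0, 69],
    [-0.36, -0.337, -0.03, 0, 0, 77.6],
    [-0.4, -0.375, -0.03, 0, 0, 86.2],
    [-0.44, -0.412, -0.02, -1, 1, 95],
    [-0.479, -0.449, 0, -2.6, 2.0, 103.5]
  ],
  "jaw": 0,
  "force": 20
}}

```text
t: 2.1
tool_pos: [0.5022, -0.0403, 0.2196]
orientation: [-2.776, -1.424, -0.074]
force: [0.3, 0.2, -0.2]
opening: 0.0927
gripper_force: 0.0
```

{"name": "carry_out", "arguments": {
  "rows": [
    [0, 0, 0, 0, 0, 0],
    [0, 0, 0, 0, 0, 0]
  ]
}}

```text
t: 2.35
tool_pos: [0.5006, -0.0383, 0.2187]
orientation: [-2.771, -1.43, -0.069]
force: [-0.4, 0.3, -0.4]
opening: 0.0929
gripper_force: 0.0
```

Run:
```python
from h import *
applied([-0.479,-0.449,0,-2.6,2,103.5]); print(cmd(), robot.read_state()["tool_pos"]); print(row(P,P[3],-.05))
import cv2
cv2.imwrite("pics/a.png",np.hstack([robot.read_camera("side")[130:330,180:380],robot.read_camera("top")[120:320,180:380]])[:,:,::-1].repeat(2,0).repeat(2,1))
```

```text
[array([-0.14254565, -0.16818249,  0.1948298 ]), array([-2.83253588,  1.2905602 , -0.08487315])] [ 0.50057131 -0.03828452  0.21868547]
[0.3203, -0.5698, 0.0998, 2.6, -2.0, -103.5]
```

View pics/a.png

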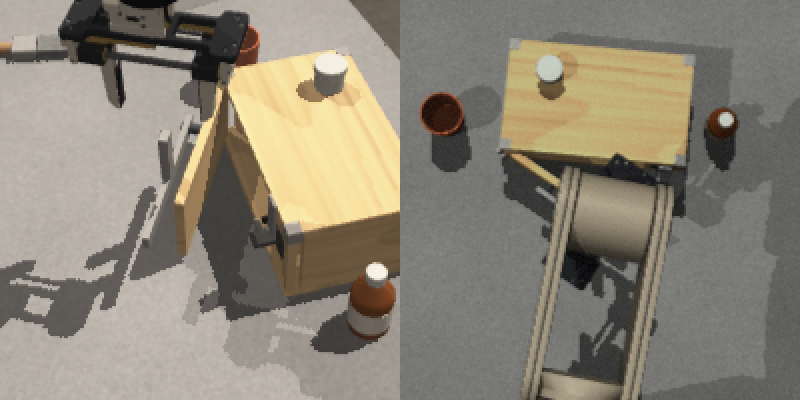

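Run:
```python
from h import *
s=robot.read_state()
json.dump([list(s["tool_pos"]),list(s["orientation"])],open("cmd.json","w")); print(row(P,P[3],-.05))
```

```text
[-0.0021, 0.0003, 0.0847, 0.1, -0.0, 0.1]
```

{"name": "carry_out", "arguments": {
  "rows": [
    [-0.002, 0, 0.03, 0, 0, 0],
    [-0.002, 0, 0.05, 0, 0, 0],
    [-0.002, 0, 0.07, 0, 0, 0],
    [-0.002, 0, 0.084, 0, 0, 0],
    [-0.002, 0, 0.084, 0, 0, 0]
  ]
}}

```text
t: 3.08
tool_pos: [0.5014, -0.0356, 0.134]
orientation: [-2.769, -1.432, -0.068]
force: [0.5, -0.2, 0.6]
opening: 0.0929
gripper_force: 0.0
```

{"name": "carry_out", "arguments": {
  "rows": [
    [0, 0, 0, 0, 0, 0],
    [0, 0, 0, 0, 0, 0],
    [0, 0, 0, 0, 0, 0],
    [0, 0, 0, 0, 0, 0],
    [0, 0, 0, 0, 0, 0],
    [0, 0, 0, 0, 0, 0],
    [0, 0, 0, 0, 0, 0],
    [0, 0, 0, 0, 0, 0]
  ],
  "jaw": 255,
  "force": 20
}}

```text
t: 4.08
tool_pos: [0.502, -0.0366, 0.1346]
orientation: [-2.771, -1.43, -0.069]
force: [0.4, -0.7, -0.1]
opening: 0.0176
gripper_force: 0.0
```

{"name": "carry_out", "arguments": {
  "rows": [
    [0, 0, 0, 0, 0, 0],
    [0, 0, 0, 0, 0, 0],
    [0, 0, 0, 0, 0, 0],
    [0, 0, 0, 0, 0, 0]
  ]
}}

```text
t: 4.58
tool_pos: [0.5019, -0.0366, 0.1346]
orientation: [-2.771, -1.43, -0.069]
force: [-1.4, 0.6, 0.7]
opening: 0.012
gripper_force: 20.0
```

Run:
```python
from h import *
applied([-0.002,0,.084,0,0,0])
s=robot.read_state(); print(s["tool_pos"],cmd()[0],s["force"],s["opening"],s["gripper_force"])
for a in ((P[3],.0),(P[3],.1),(P[3],.2),(.4,.22),(.3,.22),(.2,.22),(.14,.22)): print(a,row(P,*a))
```

```text
[ 0.50194215 -0.03655583  0.13460286] [ 0.50226183 -0.03555159  0.13534805] [-1.40355324  0.62837696  0.74324604] 0.012001561868419958 20.001445412635803
(0.4914775382362788, 0.0) [0.002, 0.0003, -0.0038, 0.1, -2.9, 0.1]
(0.4914775382362788, 0.1) [0.0068, 0.0003, -0.0123, 0.1, -8.6, 0.1]
(0.4914775382362788, 0.2) [0.0124, 0.0003, -0.0204, 0.1, -14.3, 0.1]
(0.4, 0.22) [0.0125, 0.0168, -0.0219, -0.4, -15.5, -5.1]
(0.3, 0.22) [0.0131, 0.0348, -0.0219, -0.8, -15.4, -10.9]
(0.2, 0.22) [0.0154, 0.0527, -0.0217, -1.3, -15.4, -16.6]
(0.14, 0.22) [0.0176, 0.0633, -0.0216, -1.6, -15.3, -20.0]
```

{"name": "carry_out", "arguments": {
  "rows": [
    [0.002, 0, -0.0038, 0, -2.9, 0],
    [0.0043, 0, -0.008, 0, -5.7, 0],
    [0.0068, 0, -0.0123, 0, -8.6, 0],
    [0.0096, 0, -0.0165, 0, -11.5, 0],
    [0.0124, 0, -0.0205, 0, -14.3, 0],
    [0.0128, 0.001, -0.0219, 0, -15.5, 0],
    [0.0128, 0.001, -0.0219, 0, -15.5, 0]
  ]
}}

```text
t: 5.45
tool_pos: [0.5099, -0.0278, 0.1578]
orientation: [2.687, 1.388, -0.298]
force: [-5.6, -2.5, 5.5]
opening: 0.012
gripper_force: 20.1
```

Run:
```python
from h import *
applied([0.0128, 0.001, -0.0219, 0, -15.5, 0])
s=robot.read_state(); print(s["tool_pos"],cmd()[0],s["force"],s["opening"],s["gripper_force"])
for a in (.44,.4,.36,.32,.28,.24,.2,.17,.14,.12,.1): print(a,row(P,a,.22))
```

```text
[ 0.50991591 -0.02780794  0.15783236] [ 0.50980104 -0.0265748   0.15786532] [-5.61055914 -2.53271746  5.46529204] 0.012039262306014204 20.082872807979584
0.44 [0.0, 0.0086, -0.0, -0.5, 0.0, -2.8]
0.4 [-0.0002, 0.0158, 0.0, -1.0, 0.0, -5.0]
0.36 [-0.0003, 0.023, 0.0001, -1.5, 0.0, -7.3]
0.32 [0.0, 0.0302, 0.0, -2.0, 0.0, -9.5]
0.28 [0.0006, 0.0374, -0.0001, -2.5, 0.0, -11.7]
0.24 [0.0014, 0.0446, -0.0003, -3.0, 0.0, -14.0]
0.2 [0.0025, 0.0517, -0.0005, -3.5, 0.0, -16.2]
0.17 [0.0035, 0.057, -0.0007, -3.9, 0.0, -17.9]
0.14 [0.0047, 0.0623, -0.001, -4.3, 0.0, -19.6]
0.12 [0.0056, 0.0658, -0.0012, -4.5, 0.0, -20.7]
0.1 [0.0065, 0.0693, -0.0014, -4.8, 0.0, -21.8]
```

{"name": "carry_out", "arguments": {
  "rows": [
    [0, 0.0086, 0, -0.5, 0, -2.8],
    [-0.0002, 0.0158, 0, -1, 0, -5],
    [-0.0003, 0.023, 0, -1.5, 0, -7.3],
    [0, 0.0302, 0, -2, 0, -9.5],
    [0.0006, 0.0374, 0, -2.5, 0, -11.7],
    [0.0014, 0.0446, -0.0003, -3, 0, -14],
    [0.0025, 0.0517, -0.0005, -3.5, 0, -16.2],
    [0.0025, 0.0517, -0.0005, -3.5, 0, -16.2]
  ]
}}

```text
t: 6.45
tool_pos: [0.5537, -0.0558, 0.1576]
orientation: [2.442, 1.746, -0.271]
force: [-1.5, -1.6, 4.0]
opening: 0.0122
gripper_force: 20.0
```

Run:
```python
from h import *
applied([0.0025, 0.0517, -0.0005, -3.5, 0, -16.2])
s=robot.read_state(); print(s["tool_pos"],cmd()[0],s["force"],s["wrist_torque"],s["opening"])
import cv2
im=robot.read_camera("side"); cv2.imwrite("pics/b.png",cv2.resize(im[120:280,220:400],None,fx=4,fy=3.75,interpolation=2)[:,:,::-1])
for a in (.18,.16,.14,.12,.11,.1,.09,.08): print(a,row(P,a,.22))
```

```text
[ 0.55373713 -0.05583906  0.15755507] [ 0.55347874 -0.05435336  0.15787571] [-1.45286812 -1.61855607  3.99638451] [-0.19478959  0.0287773   0.30311092] 0.012203435342647085
0.18 [-0.0003, 0.0036, 0.0001, -0.3, 0.0, -1.1]
0.16 [-0.0006, 0.0072, 0.0001, -0.6, 0.0, -2.2]
0.14 [-0.0008, 0.0108, 0.0002, -0.8, 0.0, -3.4]
0.12 [-0.001, 0.0144, 0.0002, -1.1, 0.0, -4.5]
0.11 [-0.001, 0.0162, 0.0002, -1.2, 0.0, -5.0]
0.1 [-0.0011, 0.018, 0.0002, -1.3, 0.0, -5.6]
0.09 [-0.0011, 0.0198, 0.0002, -1.4, 0.0, -6.2]
0.08 [-0.0011, 0.0216, 0.0002, -1.6, 0.0, -6.7]
```

View pics/b.png

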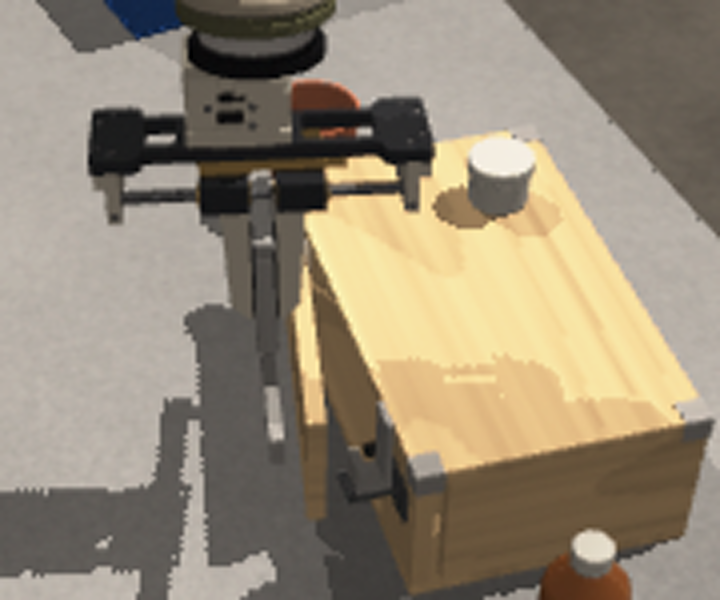

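Run:
```python
from h import *
px=lambda X:(((proj("side",X)-[220,120])*[4,3.75]).round(0)).tolist()
for ph in(.12,.17,.22): print(ph,"end",px(bar(P,.2,ph,.19,0)),px(bar(P,.2,ph,.19,.009)),px(bar(P,.2,ph,.19,-.009)), "tabtop",px(bar(P,.2,ph,.09,.08)))
for o in(-.01,0,.01): print(o,"plate top", [px(W(P,-.1025+o,-.118+d,.145)) for d in(-.01,.01)],"lip front bottom/top",px(W(P,-.1215+o,-.128,.091)),px(W(P,-.1215+o,-.128,.107)))
```

```text
0.12 end [272.0, 473.0] [271.0, 462.0] [272.0, 484.0] tabtop [260.0, 267.0]
0.17 end [271.0, 461.0] [271.0, 449.0] [272.0, 472.0] tabtop [260.0, 257.0]
0.22 end [271.0, 448.0] [271.0, 436.0] [271.0, 460.0] tabtop [259.0, 248.0]
-0.01 plate top [[365.0, 429.0], [355.0, 405.0]] lip front bottom/top [331.0, 493.0] [332.0, 477.0]
0 plate top [[382.0, 426.0], [372.0, 402.0]] lip front bottom/top [348.0, 490.0] [348.0, 473.0]
0.01 plate top [[399.0, 423.0], [389.0, 399.0]] lip front bottom/top [365.0, 487.0] [365.0, 470.0]
```

{"name": "carry_out", "arguments": {
  "rows": [
    [-0.0003, 0.0036, 0, -0.3, 0, -1.1],
    [-0.0006, 0.0072, 0, -0.6, 0, -2.2],
    [-0.0008, 0.0108, 0, -0.8, 0, -3.4],
    [-0.001, 0.0144, 0, -1.1, 0, -4.5],
    [-0.001, 0.0162, 0, -1.2, 0, -5],
    [-0.001, 0.018, 0, -1.3, 0, -5.6],
    [-0.001, 0.018, 0, -1.3, 0, -5.6],
    [-0.001, 0.018, 0, -1.3, 0, -5.6]
  ]
}}

```text
t: 7.5
tool_pos: [0.5701, -0.0624, 0.1574]
orientation: [2.344, 1.862, -0.26]
force: [-2.0, -3.1, 4.6]
opening: 0.012
gripper_force: 20.0
```

```bash
cat > st.py <<'E'
from h import *
import sys
a=json.loads(sys.argv[1]); applied(a)
s=robot.read_state(); th=None
# door angle estimate from measured TCP (distance along normal) and latch angle from tool tilt
R=Ro.from_rotvec(s["orientation"]); g=s["tool_pos"]-R.apply([0,0,1])*robot.grip_depth
h=W(P,-.09,.15,0); v=(g-h)[:2]; c,sn=np.cos(P[2]),np.sin(P[2]); vx,vy=c*v[0]+sn*v[1],-sn*v[0]+c*v[1]
r=np.hypot(vx,vy); th=np.arctan2(-vx,-vy)-np.arcsin(.02/r)
e=R.as_matrix(); f=e.T@s["force"]; print("th",th.round(4),"err(tool)",(e.T@(s["tool_pos"]-cmd()[0])).round(4),"F tool",f.round(1),"F",s["force"].round(1),"tilt",np.arcsin(e[2,0]).round(3),"gz",g[2].round(4))
for t in map(float,sys.argv[3:]): print(t,row(P,t,float(sys.argv[2])))
E
python3 st.py "[-0.001, 0.018, 0, -1.3, 0, -5.6]" .22 .09 .08 .07 .06 .05
```

```text
th 0.0988 err(tool) [-0.0011  0.0002  0.0009] F tool [-4.4 -1.2 -3.8] F [-2.  -3.1  4.6] tilt -0.221 gz 0.1757
0.09 [-0.0002, 0.0018, 0.0002, -0.1, 0.0, -0.6]
0.08 [-0.0004, 0.0036, 0.0003, -0.3, 0.0, -1.1]
0.07 [-0.0006, 0.0054, 0.0003, -0.4, 0.0, -1.7]
0.06 [-0.0007, 0.0072, 0.0003, -0.5, 0.0, -2.2]
0.05 [-0.0008, 0.009, 0.0004, -0.6, 0.0, -2.8]
```

{"name": "carry_out", "arguments": {
  "rows": [
    [-0.0002, 0.0018, 0, -0.1, 0, -0.6],
    [-0.0004, 0.0036, 0, -0.3, 0, -1.1],
    [-0.0006, 0.0054, 0, -0.4, 0, -1.7],
    [-0.0007, 0.0072, 0, -0.5, 0, -2.2],
    [-0.0007, 0.0072, 0, -0.5, 0, -2.2]
  ]
}}

```text
t: 8.12
tool_pos: [0.5767, -0.0646, 0.1573]
orientation: [2.305, 1.907, -0.256]
force: [-2.9, -3.4, 4.3]
opening: 0.0115
gripper_force: 20.0
```

```bash
python3 st.py "[-0.0007, 0.0072, 0, -0.5, 0, -2.2]" .22 .05 .045 .04 .035 .03
```

```text
th 0.0602 err(tool) [-0.001  -0.0001  0.0012] F tool [-4.7 -2.2 -3.3] F [-2.9 -3.4  4.3] tilt -0.22 gz 0.1757
0.05 [-0.0002, 0.0018, 0.0004, -0.1, 0.0, -0.6]
0.045 [-0.0003, 0.0027, 0.0004, -0.2, 0.0, -0.9]
0.04 [-0.0003, 0.0036, 0.0004, -0.3, 0.0, -1.1]
0.035 [-0.0004, 0.0045, 0.0004, -0.3, 0.0, -1.4]
0.03 [-0.0005, 0.0054, 0.0005, -0.4, 0.0, -1.7]
```

Buffer engaging; continue in small steps with force checks.

{"name": "carry_out", "arguments": {
  "rows": [
    [-0.0001, 0.0009, 0, 0, 0, -0.3],
    [-0.0002, 0.0018, 0, -0.1, 0, -0.6],
    [-0.0003, 0.0027, 0, -0.2, 0, -0.9],
    [-0.0003, 0.0036, 0, -0.3, 0, -1.1],
    [-0.0003, 0.0036, 0, -0.3, 0, -1.1]
  ]
}}

```text
t: 8.75
tool_pos: [0.58, -0.0655, 0.1573]
orientation: [2.285, 1.928, -0.254]
force: [-3.8, -3.1, 4.8]
opening: 0.0119
gripper_force: 20.0
```

```bash
python3 st.py "[-0.0003, 0.0036, 0, -0.3, 0, -1.1]" .22 .035 .03 .025 .02 .015 .01
```

```text
th 0.0415 err(tool) [-0.001  -0.0003  0.0012] F tool [-4.6 -3.2 -3.9] F [-3.8 -3.1  4.8] tilt -0.221 gz 0.1757
0.035 [-0.0001, 0.0009, 0.0004, -0.0, 0.0, -0.3]
0.03 [-0.0002, 0.0017, 0.0005, -0.1, 0.0, -0.6]
0.025 [-0.0003, 0.0026, 0.0005, -0.1, 0.0, -0.9]
0.02 [-0.0004, 0.0035, 0.0005, -0.2, 0.0, -1.2]
0.015 [-0.0005, 0.0044, 0.0005, -0.3, 0.0, -1.4]
0.01 [-0.0006, 0.0053, 0.0005, -0.3, 0.0, -1.7]
```

{"name": "carry_out", "arguments": {
  "rows": [
    [-0.0001, 0.0009, 0, 0, 0, -0.3],
    [-0.0002, 0.0017, 0, -0.1, 0, -0.6],
    [-0.0002, 0.0017, 0, -0.1, 0, -0.6]
  ]
}}

```text
t: 9.12
tool_pos: [0.5816, -0.0659, 0.1573]
orientation: [2.274, 1.94, -0.253]
force: [-3.7, -2.0, 4.7]
opening: 0.0119
gripper_force: 20.0
```

{"name": "carry_out", "arguments": {
  "rows": [
    [-0.0001, 0.0009, 0, 0, 0, -0.3],
    [-0.0002, 0.0017, 0, -0.1, 0, -0.6],
    [-0.0002, 0.0017, 0, -0.1, 0, -0.6]
  ]
}}

```text
t: 9.5
tool_pos: [0.5832, -0.0664, 0.1572]
orientation: [2.264, 1.952, -0.253]
force: [-3.7, -3.0, 3.7]
opening: 0.0122
gripper_force: 20.0
```

```bash
python3 -c "
from h import *
applied([-0.0002, 0.0017, 0, -0.1, 0, -0.6])"; python3 st.py "[-0.0002, 0.0017, 0, -0.1, 0, -0.6]" .22 .02 .015 .01 .005 0 -.005
```

```text
th 0.0231 err(tool) [-0.001  -0.0004  0.0014] F tool [-4.3 -3.2 -2.9] F [-3.7 -3.   3.7] tilt -0.22 gz 0.1756
0.02 [-0.0, 0.0001, 0.0005, -0.0, 0.0, 0.0]
0.015 [-0.0001, 0.001, 0.0005, -0.1, 0.0, -0.2]
0.01 [-0.0002, 0.0019, 0.0005, -0.1, 0.0, -0.5]
0.005 [-0.0003, 0.0028, 0.0006, -0.2, 0.0, -0.8]
0.0 [-0.0004, 0.0037, 0.0006, -0.3, 0.0, -1.1]
-0.005 [-0.0005, 0.0046, 0.0006, -0.3, 0.0, -1.4]
```

{"name": "carry_out", "arguments": {
  "rows": [
    [-0.0001, 0.0009, 0, -0.1, 0, -0.2],
    [-0.0001, 0.0009, 0, -0.1, 0, -0.2]
  ]
}}

```text
t: 9.75
tool_pos: [0.584, -0.0666, 0.1573]
orientation: [2.259, 1.955, -0.251]
force: [-4.3, -2.8, 4.7]
opening: 0.0115
gripper_force: 20.0
```

{"name": "carry_out", "arguments": {
  "rows": [
    [-0.0001, 0.0009, 0, -0.1, 0, -0.3],
    [-0.0001, 0.0009, 0, -0.1, 0, -0.3]
  ]
}}

```text
t: 10.0
tool_pos: [0.5849, -0.0668, 0.1573]
orientation: [2.253, 1.961, -0.25]
force: [-4.2, -2.5, 4.3]
opening: 0.0122
gripper_force: 20.0
```

{"name": "carry_out", "arguments": {
  "rows": [
    [-0.0001, 0.0009, 0, -0.1, 0, -0.3],
    [-0.0001, 0.0009, 0, -0.1, 0, -0.3]
  ]
}}

```text
t: 10.25
tool_pos: [0.5858, -0.067, 0.1573]
orientation: [2.248, 1.967, -0.249]
force: [-4.4, -2.8, 4.4]
opening: 0.0121
gripper_force: 20.0
```

```bash
python3 -c "
from h import *
applied([-0.0001, 0.0009, 0, -0.1, 0, -0.2]);applied([-0.0001, 0.0009, 0, -0.1, 0, -0.3])"; python3 st.py "[-0.0001, 0.0009, 0, -0.1, 0, -0.3]" .22 0 -.005 -.01 -.015 -.02 -.03
```

```text
th 0.0089 err(tool) [-0.0009 -0.0006  0.0014] F tool [-4.2 -4.  -3.6] F [-4.4 -2.8  4.4] tilt -0.22 gz 0.1757
0.0 [-0.0001, 0.001, 0.0006, 0.0, 0.0, -0.3]
-0.005 [-0.0002, 0.0019, 0.0006, -0.0, 0.0, -0.6]
-0.01 [-0.0003, 0.0028, 0.0006, -0.1, 0.0, -0.8]
-0.015 [-0.0004, 0.0037, 0.0007, -0.1, 0.0, -1.1]
-0.02 [-0.0004, 0.0046, 0.0007, -0.2, 0.0, -1.4]
-0.03 [-0.0006, 0.0064, 0.0007, -0.3, 0.0, -2.0]
```

{"name": "carry_out", "arguments": {
  "rows": [
    [-0.0001, 0.0009, 0, 0, 0, -0.3],
    [-0.0001, 0.0009, 0, 0, 0, -0.3]
  ]
}}

```text
t: 10.5
tool_pos: [0.5867, -0.0672, 0.1573]
orientation: [2.243, 1.973, -0.249]
force: [-4.9, -1.9, 3.2]
opening: 0.0116
gripper_force: 20.0
```

{"name": "carry_out", "arguments": {
  "rows": [
    [-0.0001, 0.0009, 0, -0.1, 0, -0.3],
    [-0.0001, 0.0009, 0, -0.1, 0, -0.3]
  ]
}}

```text
t: 10.75
tool_pos: [0.5875, -0.0674, 0.1573]
orientation: [2.237, 1.978, -0.248]
force: [-5.0, -3.0, 3.4]
opening: 0.0117
gripper_force: 20.0
```

{"name": "carry_out", "arguments": {
  "rows": [
    [-0.0001, 0.0009, 0, 0, 0, -0.3],
    [-0.0001, 0.0009, 0, 0, 0, -0.3]
  ]
}}

```text
t: 11.0
tool_pos: [0.5884, -0.0676, 0.1573]
orientation: [2.232, 1.984, -0.249]
force: [-4.4, -2.4, 3.4]
opening: 0.0116
gripper_force: 20.0
```

```bash
python3 -c "
from h import *
applied([-0.0001, 0.0009, 0, 0, 0, -0.3]);applied([-0.0001, 0.0009, 0, -0.1, 0, -0.3])"; python3 st.py "[-0.0001, 0.0009, 0, 0, 0, -0.3]" .22 -.015 -.02 -.03 -.035 -.04
```

```text
th -0.006 err(tool) [-0.0009 -0.0006  0.0015] F tool [-3.6 -4.1 -2.7] F [-4.4 -2.4  3.4] tilt -0.22 gz 0.1756
-0.015 [-0.0001, 0.001, 0.0007, -0.0, 0.0, -0.2]
-0.02 [-0.0002, 0.0019, 0.0007, -0.1, 0.0, -0.5]
-0.03 [-0.0004, 0.0037, 0.0007, -0.2, 0.0, -1.1]
-0.035 [-0.0004, 0.0046, 0.0007, -0.3, 0.0, -1.3]
-0.04 [-0.0005, 0.0055, 0.0008, -0.4, 0.0, -1.6]
```

{"name": "carry_out", "arguments": {
  "rows": [
    [-0.0001, 0.0009, 0, 0, 0, -0.3],
    [-0.0001, 0.0009, 0, 0, 0, -0.3]
  ]
}}

```text
t: 11.25
tool_pos: [0.5892, -0.0679, 0.1572]
orientation: [2.227, 1.991, -0.25]
force: [-4.6, -4.0, 3.9]
opening: 0.0117
gripper_force: 20.0
```

{"name": "carry_out", "arguments": {
  "rows": [
    [-0.0001, 0.0009, 0, -0.1, 0, -0.3],
    [-0.0001, 0.0009, 0, -0.1, 0, -0.3]
  ]
}}

```text
t: 11.5
tool_pos: [0.59, -0.0681, 0.1572]
orientation: [2.221, 1.996, -0.249]
force: [-5.5, -3.2, 4.0]
opening: 0.0118
gripper_force: 20.0
```

```bash
python3 -c "
from h import *
applied([-0.0001, 0.0009, 0, 0, 0, -0.3])"; python3 st.py "[-0.0001, 0.0009, 0, -0.1, 0, -0.3]" .22 -.02 -.03 -.035 -.04
```

```text
th -0.0155 err(tool) [-0.0009 -0.0007  0.0016] F tool [-4.6 -5.1 -3.1] F [-5.5 -3.2  4. ] tilt -0.22 gz 0.1755
-0.02 [0.0, 0.0001, 0.0007, -0.0, 0.0, 0.1]
-0.03 [-0.0002, 0.0019, 0.0007, -0.1, 0.0, -0.5]
-0.035 [-0.0003, 0.0028, 0.0007, -0.2, 0.0, -0.7]
-0.04 [-0.0004, 0.0037, 0.0008, -0.3, 0.0, -1.0]
```

{"name": "carry_out", "arguments": {
  "rows": [
    [-0.0001, 0.0009, 0, 0, 0, -0.3],
    [-0.0001, 0.0009, 0, 0, 0, -0.3]
  ]
}}

```text
t: 11.75
tool_pos: [0.5909, -0.0683, 0.1572]
orientation: [2.216, 2.002, -0.249]
force: [-5.9, -3.2, 3.6]
opening: 0.012
gripper_force: 20.0
```

```bash
python3 st.py "[-0.0001, 0.0009, 0, 0, 0, -0.3]" .22 -.03 -.035 -.04
```

```text
th -0.0205 err(tool) [-0.0009 -0.0008  0.0017] F tool [-4.5 -5.5 -2.7] F [-5.9 -3.2  3.6] tilt -0.22 gz 0.1755
-0.03 [-0.0001, 0.001, 0.0007, -0.1, 0.0, -0.2]
-0.035 [-0.0002, 0.0019, 0.0007, -0.2, 0.0, -0.4]
-0.04 [-0.0003, 0.0028, 0.0008, -0.3, 0.0, -0.7]
```

{"name": "carry_out", "arguments": {
  "rows": [
    [-0.0001, 0.0009, 0, -0.1, 0, -0.2],
    [-0.0001, 0.0009, 0, -0.1, 0, -0.2]
  ]
}}

```text
t: 12.0
tool_pos: [0.591, -0.0683, 0.1571]
orientation: [2.213, 2.006, -0.25]
force: [-9.7, -0.8, 5.1]
opening: 0.012
gripper_force: 20.0
```

```bash
python3 st.py "[-0.0001, 0.0009, 0, -0.1, 0, -0.2]" .22 -.035 -.04 -.045
python3 - <<'E'
from h import *
import cv2
im=robot.read_camera("side"); cv2.imwrite("pics/c.png",cv2.resize(im[160:280,260:380],None,fx=5,fy=5,interpolation=2)[:,:,::-1])
E
```

```text
th -0.0211 err(tool) [-0.0008 -0.0016  0.0017] F tool [-2.8 -9.6 -4.6] F [-9.7 -0.8  5.1] tilt -0.22 gz 0.1755
-0.035 [-0.0001, 0.001, 0.0007, -0.1, 0.0, -0.2]
-0.04 [-0.0002, 0.0019, 0.0008, -0.2, 0.0, -0.5]
-0.045 [-0.0003, 0.0028, 0.0008, -0.2, 0.0, -0.8]
```

View pics/c.png

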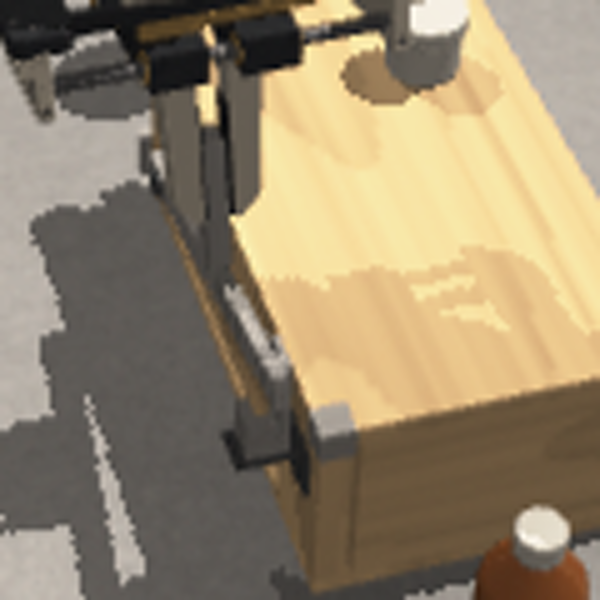

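Run:
```python
from h import *
for t,ph in ((-.02,.22),(-.02,.18),(-.02,.14),(-.02,.1),(-.02,.07),(-.02,.04),(-.02,.02),(-.02,0)): print(ph,row(P,t,ph))
```

```text
0.22 [0.0002, -0.0017, 0.0007, 0.1, 0.0, 0.6]
0.18 [-0.0013, -0.0017, 0.0043, 0.1, 2.3, 0.6]
0.14 [-0.0026, -0.0017, 0.008, 0.1, 4.6, 0.6]
0.1 [-0.0038, -0.0018, 0.0117, 0.1, 6.9, 0.6]
0.07 [-0.0046, -0.0018, 0.0146, 0.1, 8.6, 0.6]
0.04 [-0.0053, -0.0018, 0.0174, 0.0, 10.3, 0.6]
0.02 [-0.0058, -0.0018, 0.0193, 0.0, 11.5, 0.6]
0 [-0.0062, -0.0018, 0.0213, 0.0, 12.6, 0.6]
```

{"name": "carry_out", "arguments": {
  "rows": [
    [0.0002, -0.0017, 0, 0, 0, 0.6],
    [-0.0005, -0.0017, 0.0018, 0, 1.2, 0.6],
    [-0.0013, -0.0017, 0.0036, 0, 2.3, 0.6],
    [-0.002, -0.0017, 0.0055, 0, 3.5, 0.6],
    [-0.0026, -0.0017, 0.0073, 0, 4.6, 0.6],
    [-0.0032, -0.0018, 0.0092, 0, 5.8, 0.6],
    [-0.0038, -0.0018, 0.011, 0, 6.9, 0.6],
    [-0.0038, -0.0018, 0.011, 0, 6.9, 0.6]
  ]
}}

```text
t: 13.05
tool_pos: [0.5893, -0.0742, 0.1468]
orientation: [2.289, 2.053, -0.115]
force: [-4.3, -0.3, -2.9]
opening: 0.012
gripper_force: 20.0
```

```bash
python3 st.py "[-0.0038, -0.0018, 0.011, 0, 6.9, 0.6]" .08 -.02;  python3 - <<'E'
from h import *
for t,ph in ((-.02,.08),(-.02,.06),(-.02,.04),(-.02,.02),(-.02,0)): print(ph,row(P,t,ph))
E
```

```text
th -0.015 err(tool) [-0.0009 -0.0009  0.002 ] F tool [-0.4 -4.2  2.9] F [-4.3 -0.3 -2.9] tilt -0.099 gz 0.1656
-0.02 [-0.0009, 0.0, 0.0025, 0.1, 1.1, 0.0]
0.08 [-0.0009, 0.0, 0.0025, 0.1, 1.1, 0.0]
0.06 [-0.0016, 0.0, 0.0044, 0.1, 2.3, 0.0]
0.04 [-0.0023, 0.0, 0.0062, 0.1, 3.4, 0.0]
0.02 [-0.003, 0.0, 0.008, 0.1, 4.6, 0.0]
0 [-0.0036, 0.0, 0.0099, 0.1, 5.7, 0.0]
```

{"name": "carry_out", "arguments": {
  "rows": [
    [-0.0009, 0, 0.002, 0, 1.1, 0],
    [-0.0016, 0, 0.0038, 0, 2.3, 0],
    [-0.0016, 0, 0.0038, 0, 2.3, 0]
  ]
}}

```text
t: 13.42
tool_pos: [0.5893, -0.076, 0.1434]
orientation: [2.31, 2.072, -0.068]
force: [-3.6, 2.6, -5.9]
opening: 0.0119
gripper_force: 20.0
```

{"name": "carry_out", "arguments": {
  "rows": [
    [-0.0003, 0, 0.0009, 0, 0.6, 0],
    [-0.0007, 0, 0.0018, 0, 1.1, 0],
    [-0.0007, 0, 0.0018, 0, 1.1, 0]
  ]
}}

```text
t: 13.8
tool_pos: [0.5894, -0.0767, 0.1419]
orientation: [2.319, 2.081, -0.047]
force: [-3.4, 3.5, -6.9]
opening: 0.0119
gripper_force: 20.0
```

```bash
python3 -c "
from h import *
applied([-0.0016, 0, 0.0038, 0, 2.3, 0])"; python3 st.py "[-0.0007, 0, 0.0018, 0, 1.1, 0]" .02 -.02;  python3 st.py "[0,0,0,0,0,0]" .0 -.02
```

```text
th -0.0171 err(tool) [-0.0007 -0.0005  0.0014] F tool [ 3.3 -3.7  6.8] F [-3.4  3.5 -6.9] tilt -0.039 gz 0.1607
-0.02 [-0.0009, 0.0, 0.0024, 0.1, 1.2, 0.0]
th -0.0171 err(tool) [-0.0007 -0.0005  0.0014] F tool [ 3.3 -3.7  6.8] F [-3.4  3.5 -6.9] tilt -0.039 gz 0.1607
-0.02 [-0.0016, 0.0, 0.0042, 0.1, 2.3, 0.0]
```

{"name": "carry_out", "arguments": {
  "rows": [
    [-0.0004, 0, 0.0012, 0, 0.6, 0],
    [-0.0009, 0, 0.0022, 0, 1.2, 0],
    [-0.0009, 0, 0.0022, 0, 1.2, 0]
  ]
}}

```text
t: 14.18
tool_pos: [0.5894, -0.0775, 0.14]
orientation: [2.329, 2.091, -0.022]
force: [-3.4, 4.9, -6.3]
opening: 0.012
gripper_force: 20.0
```

{"name": "carry_out", "arguments": {
  "rows": [
    [-0.0004, 0, 0.001, 0, 0.6, 0],
    [-0.0007, 0, 0.0018, 0, 1.1, 0],
    [-0.0007, 0, 0.0018, 0, 1.1, 0]
  ]
}}

```text
t: 14.55
tool_pos: [0.5895, -0.0778, 0.1393]
orientation: [-2.337, -2.098, -0.002]
force: [-7.0, 7.5, -0.2]
opening: 0.0119
gripper_force: 20.0
```

```bash
python3 -c "
from h import *
applied([-0.0009, 0, 0.0022, 0, 1.2, 0])"; python3 st.py "[-0.0007, 0, 0.0018, 0, 1.1, 0]" 0 -.02
python3 - <<'E'
from h import *
import cv2
im=robot.read_camera("side"); cv2.imwrite("pics/d.png",cv2.resize(im[160:280,260:380],None,fx=5,fy=5,interpolation=2)[:,:,::-1])
E
```

```text
th -0.018 err(tool) [-0.0002 -0.0003  0.0001] F tool [ 6.7 -7.8  0.2] F [-7.   7.5 -0.2] tilt 0.002 gz 0.1581
-0.02 [-0.0, 0.0, 0.0002, 0.1, 0.0, 0.0]
```

View pics/d.png

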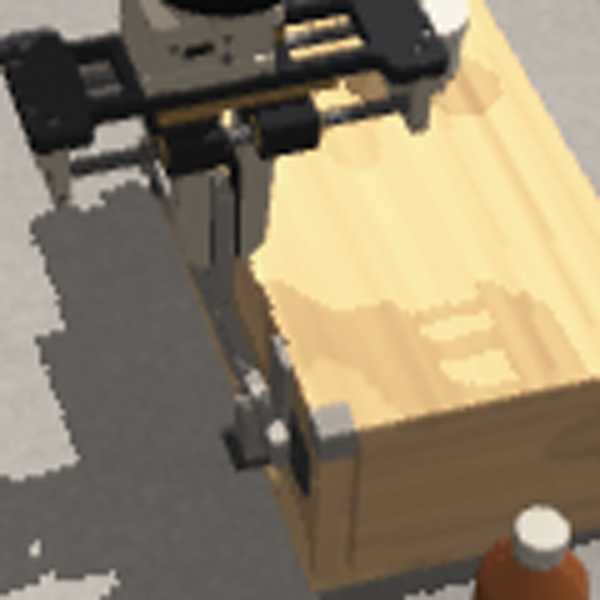

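{"name": "carry_out", "arguments": {
  "rows": [
    [0, -0.0004, 0.0004, 0, 0, 0],
    [0, -0.0006, 0.0008, 0, 0, 0],
    [0, -0.0006, 0.0008, 0, 0, 0],
    [0, -0.0006, 0.0008, 0, 0, 0]
  ]
}}

```text
t: 15.1
tool_pos: [0.5895, -0.0778, 0.1393]
orientation: [2.337, 2.099, 0.003]
force: [-5.8, 6.7, 3.0]
opening: 0.0117
gripper_force: 20.0
```

```bash
python3 st.py "[0, -0.0006, 0.0008, 0, 0, 0]" 0 -.015
```

```text
th -0.0179 err(tool) [-0.0002  0.0003 -0.0007] F tool [ 6.1 -6.5 -3. ] F [-5.8  6.7  3. ] tilt 0.001 gz 0.1581
-0.015 [0.0001, -0.0003, -0.0006, 0.1, 0.0, 0.3]
```

{"name": "carry_out", "arguments": {
  "rows": [
    [0, -0.0005, -0.0005, 0, 0, 0],
    [0, -0.001, -0.0008, 0, 0, 0],
    [0, -0.001, -0.0008, 0, 0, 0]
  ]
}}

```text
t: 15.48
tool_pos: [0.5888, -0.0777, 0.1393]
orientation: [2.337, 2.098, 0.003]
force: [-0.5, 6.2, -3.3]
opening: 0.0119
gripper_force: 20.0
```

{"name": "carry_out", "arguments": {
  "rows": [
    [0, 0, 0, 0, 0, 0],
    [0, 0, 0, 0, 0, 0],
    [0, 0, 0, 0, 0, 0],
    [0, 0, 0, 0, 0, 0],
    [0, 0, 0, 0, 0, 0],
    [0, 0, 0, 0, 0, 0]
  ],
  "jaw": 120
}}

```text
t: 16.23
tool_pos: [0.5879, -0.0787, 0.1386]
orientation: [2.338, 2.098, -0.0]
force: [-0.5, -0.3, -0.6]
opening: 0.0493
gripper_force: 0.0
```

{"name": "carry_out", "arguments": {
  "rows": [
    [0, 0, -0.015, 0, 0, 0],
    [0, 0, -0.04, 0, 0, 0],
    [0, 0, -0.08, 0, 0, 0],
    [0, 0, -0.12, 0, 0, 0],
    [0, -0.05, -0.12, 0, 0, 0],
    [0, -0.1, -0.12, 0, 0, 0],
    [0, -0.15, -0.12, 0, 0, 0],
    [0, -0.15, -0.12, 0, 0, 0]
  ]
}}

```text
t: 17.23
tool_pos: [0.4366, -0.0621, 0.2597]
orientation: [2.337, 2.097, 0.001]
force: [0.7, -0.2, -0.0]
opening: 0.0492
gripper_force: 0.0
```

Run:
```python
from h import *
import cv2
im=robot.read_camera("side"); cv2.imwrite("pics/e.png",cv2.resize(im[150:270,240:360],None,fx=5,fy=5,interpolation=2)[:,:,::-1])
px=lambda X:((proj("side",X)-[240,150])*5).round().tolist()
for th in(-.013,.1):
  for ph in(0,.05,.1): print(th,ph,"end",px(bar(P,th,ph,.19,.009)),px(bar(P,th,ph,.19,-.009)),"tab",px(bar(P,th,ph,.09,.08)))
```

```text
-0.013 0 end [375.0, 492.0] [374.0, 517.0] tab [314.0, 233.0]
-0.013 0.05 end [375.0, 477.0] [375.0, 504.0] tab [312.0, 220.0]
-0.013 0.1 end [375.0, 462.0] [375.0, 490.0] tab [309.0, 208.0]
0.1 0 end [304.0, 500.0] [304.0, 525.0] tab [268.0, 237.0]
0.1 0.05 end [304.0, 485.0] [304.0, 512.0] tab [267.0, 224.0]
0.1 0.1 end [304.0, 470.0] [304.0, 499.0] tab [265.0, 211.0]
```

View pics/e.png

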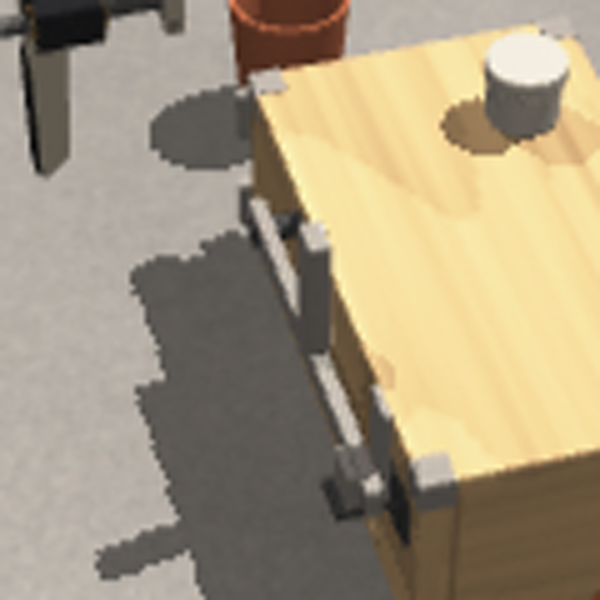

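Run:
```python
from h import *
s=robot.read_state(); json.dump([list(s["tool_pos"]),list(s["orientation"])],open("cmd.json","w"))
print(row(P,-.013,0,up=.022+robot.grip_depth))
```

```text
[0.0014, 0.1507, 0.0806, 0.2, 0.1, 0.3]
```

{"name": "carry_out", "arguments": {
  "rows": [
    [0, 0.05, 0, 0, 0, 0],
    [0, 0.1, 0, 0, 0, 0],
    [0, 0.15, 0, 0, 0, 0],
    [0, 0.15, 0.04, 0, 0, 0],
    [0, 0.15, 0.065, 0, 0, 0],
    [0, 0.15, 0.072, 0, 0, 0],
    [0, 0.15, 0.072, 0, 0, 0],
    [0, 0.15, 0.072, 0, 0, 0]
  ],
  "jaw": 255,
  "force": 5
}}

```text
t: 18.27
tool_pos: [0.589, -0.0789, 0.1885]
orientation: [2.336, 2.096, 0.002]
force: [-0.5, -0.0, 0.1]
opening: 0.0003
gripper_force: 0.0
```

{"name": "carry_out", "arguments": {
  "rows": [
    [0, 0, 0.002, 0, 0, 0],
    [0, 0, 0.004, 0, 0, 0],
    [0, 0, 0.006, 0, 0, 0],
    [0, 0, 0.006, 0, 0, 0]
  ]
}}

```text
t: 18.77
tool_pos: [0.5879, -0.0787, 0.1805]
orientation: [2.338, 2.098, -0.0]
force: [-0.4, 0.6, 0.2]
opening: 0.0003
gripper_force: 0.0
```

{"name": "carry_out", "arguments": {
  "rows": [
    [0, 0, 0.001, 0, 0, 0],
    [0, 0, 0.001, 0, 0, 0]
  ]
}}

```text
t: 19.02
tool_pos: [0.5879, -0.0787, 0.1803]
orientation: [2.338, 2.098, -0.0]
force: [-3.0, -0.2, 5.1]
opening: 0.0004
gripper_force: 2.6
```

{"name": "carry_out", "arguments": {
  "rows": [
    [0, 0, 0.001, 0, 0, 0],
    [0, 0, 0.001, 0, 0, 0]
  ]
}}

```text
t: 19.27
tool_pos: [0.588, -0.0787, 0.1802]
orientation: [2.337, 2.097, 0.0]
force: [-7.0, 1.0, 10.8]
opening: 0.0004
gripper_force: 5.5
```

{"name": "carry_out", "arguments": {
  "rows": [
    [0, 0, -0.01, 0, 0, 0],
    [0, 0, -0.04, 0, 0, 0],
    [0, 0, -0.08, 0, 0, 0],
    [0, -0.05, -0.08, 0, 0, 0],
    [0, -0.1, -0.08, 0, 0, 0],
    [0, -0.1, -0.08, 0, 0, 0],
    [0, -0.1, -0.08, 0, 0, 0]
  ]
}}

```text
t: 20.15
tool_pos: [0.4891, -0.068, 0.2593]
orientation: [2.337, 2.097, 0.001]
force: [0.3, -0.2, -0.0]
opening: 0.0002
gripper_force: 0.0
```

Run:
```python
from h import *
robot.read_camera("side")
for n in("tab","door"):
    for d in robot.outline_of("side",n)[:1]: print(n,d["conf"],d["pixel"])
px=lambda X:proj("side",X).round(1)
print(px(bar(P,-.013,0,.09,.08)))
print(robot.close_job())
```

```text
tab 0.72 [299.9, 208.8]
door 0.67 [303.3, 208.7]
[302.9 196.6]
the job is handed in; nothing more can be done
None
```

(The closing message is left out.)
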